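# Set the archive's dehumidifier to its fourth click and start it

## Robot

A 6-joint arm with a two-finger parallel gripper is mounted at the origin on the work surface. World frame = base frame: x ahead of the robot, y to its left, z up, the work surface at z = 0. Lengths are in m, angles in rad, forces in N, time in s.
With the tool pointing down it reaches from about 0.425 to 0.925 m from the base axis. Payload 12.5 kg.
Tool frame: the origin (TCP) lies at the very end of the fingers, on their centre line; the grasp point (between the pads) lies env.grip_depth behind it (env.grip_depth is the distance from the TCP to the grasp point, in m); z points along the fingers, y is the line along which they close (so a half turn about z gives the same grasp; the last joint's range is limited). The gripper opens to 85 mm and grips with 20 to 120 N. Pads are 22 mm wide; open, the fingers measure 114 mm over their backs; the gripper's body (76 mm by 85 mm) begins 54 mm behind the grasp point. The pads swing forward as they close: fully open they stand 13 mm farther back than shut.
Start: joints at [-1.273, 0.491, 1.559, -0, 1.092, -0.106], TCP at [0.246, -0.575, 0.231] pointing down, gripper open.
Joint ranges: [-3.1, 3.1], [-0.84, 2.19], [0.05, 2.79], [-1.13, 4.28], [0.06, 2.93], [-2.69, 2.69]. Speed limits (rad/s): [2.22, 2.22, 2.79, 3.14, 3.14, 3.14].

## Interface

Orientations are given as a unit quaternion [w, x, y, z].
In Python, from cell import env gives the robot as it stands.
- The arm moves only by the tool jog_arm, never from a script. Its argument "motion" is a list of rows, each an object of numbers: "tx", "ty", "tz": the shift along the tool's x, y, z in m; "roll": the turn about the tool's z in degrees. A call has 1 to 10 rows; each row shifts and turns the commanded pose from where the row before left it, along the tool's axes as they then stand; what a row does not reach is not made up. A row lasts 1/10 s, in which the tool goes at most 50 mm and 8.59 degrees, less where a joint would pass 70% of its speed; a pose out of reach is approached as far as the arm can. A call is refused whole if a number of a shift passes 0.05 or a number of a turn 8.59, either way. A call with a gripper value outside its range is refused whole. "gripper" is the finger opening in m, from 0 to 0.0854, set as the call begins (left out, the last holds). The fingers move at their own pace and stop on an object; "squeeze" is the grip in N (left out, the last holds). Time passes only in rows, so rows that do not move let the fingers close. It gives the time, the measured TCP pose, the force, the opening and the grip force at its end, in the units of the state.
- env.get_state(): the state, without advancing time (a new reading comes with each control period).
- env.camera(name): name is "scene" or "side" or "wrist"; returns (picture, depth): 420x560x3 uint8, red, green, blue; 420x560 float32, m along the optical axis (not along the pixel's ray), 0 where there is no reading.
- env.get_calibration(name): a dict with "vfov" (degrees; the focal length in pixels is half the picture's height over the tangent of half this angle, whatever the lens; pixels are square), "cx", "cy" (the principal point, pixels), "R" (3x3) and "t" (3): a world point X has camera coordinates R X + t; the wrist camera has in their place "mount" (4x4, takes a point from camera to tool coordinates, whose origin is the TCP and whose axes are the flange's). Camera axes: x right, y down, z forward; pixel columns grow to the right and rows downward; lengths in m; the calibration is good to about 2 mm. A picture is of the moment at which its call begins: read the wrist's pose just before it. get_calibration takes no time and is no camera call.
- env.close_job(): hands the job in; it is judged then, once.
The state is a dict: "time_s": time; "joint_positions": joint angles; "qvel": joint speeds; "effort": joint torques, N m; "position": TCP position; "tcp_rot": TCP orientation; "wrist_force": force on the tool from outside, world axes, zero at the start; "ft_torque": the same for the moment, N m; "grip_width": finger opening in m; "grip_force": force on a finger pad.
Only numpy, scipy, OpenCV 4.12 (cv2) and the standard library are available. Lean on these libraries where they do the work, as an engineer would, in place of code of your own. Each camera call takes 0.05 s, during which the arm holds its last target. There are 200 camera calls.

## Task

Set the dehumidifier's blue dial to its fourth click: off is the big red dot and each white dot clockwise from it is one click, so count from wherever the pointer stands now and leave it at the fourth white dot. Then press the green start button beside it right down and let it go. Leave the light timer's orange dial as it is.

Things in the scene. Friction and masses are not known exactly. Their poses are not given: they have to be found in the camera images.
- blue_dial (a joint): Angle of the dehumidifier's blue dial in rad, growing clockwise as seen from above. 0 = off (pointer at the big red dot, a stop). A spring ball pulls it into a click every 20 degrees (0.349 rad) up to the stop at click 8 (2.793); click 4 is 1.396. It starts at click 0, 1 or 2. Passing a click takes under 0.1 N m.
- blue_dial_grip (a point): On the blue dial's upright axis, half-way up its grip bar (54 mm long, 14 wide, top 14 mm above this point). Grey disc, 60 mm across, under the bar: top 19 mm below this point; box top: 30 mm below. Site turns with the dial: x along the bar to its white pointer end, z up. Fixed white box with blue front stripe, 140x200 mm, 55 high, left or right, yaw varies; 9 dots at 44 mm radius round the dial.
- start_button_top (a point): Centre of the top of the dehumidifier's green start button (28 mm diameter, in a grey 44 mm collar), on the same box, 110 mm from the blue dial's axis, 22 mm above the box's top face, 77 mm above the table. Pressed straight down it moves 6 mm against a spring (1.5 N to start, 5 N at the bottom) and comes back by itself. z up.
- orange_pointer (a point): Tip of the white pointer stripe on top of the light timer's orange dial, 24 mm from that dial's axis, 99 mm above the table. The timer is a second fixed white box of the same size with the same kind of dial, but an orange front stripe and an amber lamp in place of the button; its dial must not be turned.

How it is judged:
By the outcome, as a careful person would: the job done as asked, in the order asked, and still so for the second after the job is handed in, with the robot touching nothing.
It also fails if it takes over 38 s, if anything falls off the work surface, if the arm or the gripper's body presses on something with over 40 N, if the wrist force passes 120 N, or if a joint passes its speed limit or range.

## Working session

There is one attempt and no reset: what is moved stays moved. The work goes in short steps, Python scripts to look and compute and a tool call to move; the robot and the scene stay as the last step left them, time stands still between calls to the robot, and variables do not carry over. Pictures are saved under pics/ and viewed, at most 10 in all, crops included, and the job is handed in when it is done.

Besides the shell and the picture viewer there is one more tool, called after ">>>" in YAML: its name, and indented under it one key for each argument. jog_arm: Moves the arm, as the interface text tells. Its arguments: {"type":"object","properties":{"motion":{"type":"array"},"gripper":{"type":"number"},"squeeze":{"type":"number"}},"required":["motion"]}

```bash
mkdir -p pics; cat > h.py <<'E'
import numpy as np,cv2
from cell import env
def K(c): f=210/np.tan(np.radians(c["vfov"])/2); return f,c["cx"],c["cy"]
def snap(n,fn):
    s=env.get_state(); im,d=env.camera(n); cv2.imwrite(f"pics/{fn}.png",im[:,:,::-1]); np.save(f"pics/{fn}.npy",d)
    return s,im,d
def qR(q):
    from scipy.spatial.transform import Rotation as R
    return R.from_quat([q[1],q[2],q[3],q[0]]).as_matrix()
def ray(n,u,v,s=None):
    c=env.get_calibration(n); f,cx,cy=K(c); r=np.array([(u-cx)/f,(v-cy)/f,1.])
    if n=="wrist":
        M=np.array(c["mount"]); T=np.eye(4); T[:3,:3]=qR(s["tcp_rot"]); T[:3,3]=s["position"]; W=T@M
        return W[:3,3],W[:3,:3]@r
    R=np.array(c["R"]); t=np.array(c["t"]); return -R.T@t,R.T@r
def atz(n,u,v,z,s=None):
    o,r=ray(n,u,v,s); return o+r*(z-o[2])/r[2]
E
python3 - <<'E'
from h import *
s,a,d=snap("scene","scene1"); print(s, env.grip_depth)
for n in("scene","side","wrist"): print(env.get_calibration(n))
E
```

```text
{'time_s': 0.0, 'joint_positions': array([-1.27261096e+00,  4.91552665e-01,  1.55948003e+00, -1.98218319e-05,
        1.09167758e+00, -1.05600158e-01]), 'qvel': array([-0.00046296,  0.00168035,  0.00015488, -0.0003974 ,  0.00120052,
        0.00102638]), 'effort': array([ 2.85366106e-03, -6.18436575e+01, -2.61590034e+01, -8.17449336e-05,
        4.12350171e-03,  3.83387624e-05]), 'position': array([ 0.24551105, -0.5745044 ,  0.23072149]), 'tcp_rot': array([-5.55379143e-04,  9.79687718e-01,  2.00528457e-01, -6.24781378e-05]), 'wrist_force': array([-0.11963997,  0.28250417, -0.60206298]), 'ft_torque': array([ 0.00734849, -0.02641681,  0.02248196]), 'grip_force': 0.0, 'grip_width': 0.0852422046611792} 0.0187
{'vfov': 43.14602476650163, 'cx': 270.41612717544456, 'cy': 219.19743710183, 'R': array([[ 0.63826783,  0.7698095 ,  0.00274048],
       [ 0.64561756, -0.53335159, -0.54654739],
       [-0.41927573,  0.35061292, -0.83742369]]), 't': array([-0.35626662, -0.29435196,  1.30979979])}
{'vfov': 53.98754160595196, 'cx': 275.20300045887996, 'cy': 213.483619415102, 'R': array([[ 0.95700168, -0.29007894,  0.00141343],
       [-0.19039785, -0.63180417, -0.75138016],
       [ 0.21885257,  0.71880296, -0.65986806]]), 't': array([-0.54323792,  0.18130851,  0.799959  ])}
{'vfov': 63.53180236445926, 'cx': 291.052270669071, 'cy': 206.80670877215738, 'mount': array([[-7.95865812e-05, -9.49438063e-01, -3.13954390e-01,
         8.02432410e-02],
       [ 9.99999902e-01, -2.12196344e-04,  3.88211526e-04,
        -7.99119405e-04],
       [-4.35202773e-04, -3.13954328e-01,  9.49437987e-01,
        -1.43882408e-01],
       [ 0.00000000e+00,  0.00000000e+00,  0.00000000e+00,
         1.00000000e+00]])}
```

View pics/scene1.png

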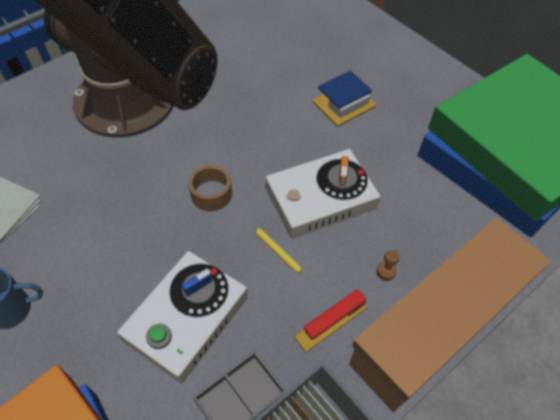

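The dehumidifier is at lower left: blue dial centre at about (199,282), pointer end near (212,273) by the red dot, and green button at about (157,334). The timer's orange dial is at (344,172).

```bash
python3 - <<'E'
from h import *
for u,v,z in((199,282,.099),(158,333,.077),(212,271,.099),(214,272,.055),(344,172,.099)): print(u,v,atz("scene",u,v,z).round(3))
im=cv2.imread("pics/scene1.png"); cv2.imwrite("pics/c1.png",cv2.resize(im[240:380,110:260],None,fx=4,fy=4,interpolation=cv2.INTER_CUBIC))
E
```

```text
199 282 [ 0.568 -0.171  0.099]
158 333 [ 0.592 -0.276  0.077]
212 271 [ 0.565 -0.141  0.099]
214 272 [ 0.548 -0.129  0.055]
344 172 [0.554 0.194 0.099]
```

View pics/c1.png

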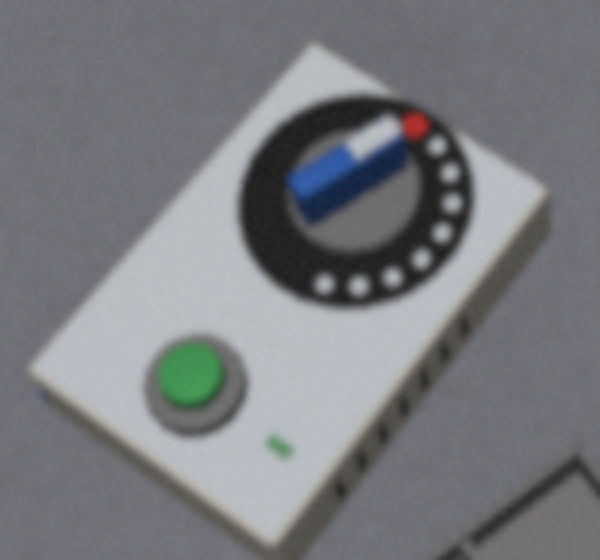

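The crop shows the red dot at crop (414,126), eight white dots clockwise from (437,146) to (324,284), and the bar's top running from about (296,192) to (398,127).

```bash
cat > m.py <<'E'
from h import *
def P(u,v,z): return atz("scene",110+u/4-.4,240+v/4-.4,z)
D=np.array([P(u,v,.055) for u,v in((414,126),(437,146),(450,173),(453,203),(443,233),(422,260),(392,278),(359,287),(324,284))])
A=np.c_[2*D[:,:2],np.ones(9)];x=np.linalg.lstsq(A,(D[:,:2]**2).sum(1),rcond=None)[0];c=x[:2]
print("centre",c,"r",np.sqrt(x[2]+c@c))
print("dots deg",np.degrees(np.arctan2(*(D[:,:2]-c).T[::-1])).round(1))
a,b=P(296,192,.099),P(398,127,.099); print(a,b,(a+b)/2,np.linalg.norm(b-a),np.degrees(np.arctan2(*(b-a)[:2][::-1])))
B=P(190,374,.077);print("button",B,np.linalg.norm(B[:2]-c))
s=env.get_state();R=qR(s["tcp_rot"]);print(R.round(3))
E
python3 m.py
```

```text
centre [ 0.55896415 -0.17057703] r 0.04383492664829876
dots deg [107.3  87.2  67.   46.9  26.8   6.  -14.5 -34.3 -54.9]
[ 0.56023583 -0.19795608  0.099     ] [ 0.56279094 -0.14515076  0.099     ] [ 0.56151339 -0.17155342  0.099     ] 0.05286710517423366 87.22977585038632
button [ 0.59119032 -0.27715244  0.077     ] 0.1113411166990032
[[ 0.92   0.393 -0.   ]
 [ 0.393 -0.92   0.001]
 [ 0.    -0.001 -1.   ]]
```

The bar is at 87.2°, which is the first white dot, so the dial stands at click 1. It needs three clicks, 60° clockwise. I'm moving over it.

>>> jog_arm:
  motion:
    - {"tx": 0.04,"ty": -0.022}
    - {"tx": 0.04,"ty": -0.022}
    - {"tx": 0.04,"ty": -0.022}
    - {"tx": 0.04,"ty": -0.022}
    - {"tx": 0.04,"ty": -0.022}
    - {"tx": 0.04,"ty": -0.022}
    - {"tx": 0.04,"ty": -0.022}
    - {"tx": 0.04,"ty": -0.022}
    - {"tx": 0.04,"ty": -0.022}
    - {"tx": 0.04,"ty": -0.022}
  gripper: 0.045

```text
schema error: expected keys tx, ty, tz, roll
```

>>> jog_arm:
  motion:
    - {"roll": -8}
    - {"roll": -8}
    - {"roll": -8}
    - {"roll": -8}
    - {"roll": -8}
    - {"roll": -8}
    - {"roll": -8}
    - {"roll": -8}
    - {}

```text
schema error: expected keys tx, ty, tz, roll
```

```bash
cat > g.py <<'E'
from h import *
import sys
def go(x,y,th):
    s=env.get_state();R=qR(s["tcp_rot"]);p=s["position"];t=np.degrees(np.arctan2(R[1,0],R[0,0]))
    print("t",s["time_s"],"p",p.round(4),"th",t.round(2),"tool d",(R.T@np.array([x-p[0],y-p[1],0])).round(4),"roll",round(t-th,2),"F",s["wrist_force"].round(1),"tq",s["ft_torque"].round(2),"w",s["grip_width"],s["grip_force"], "zaxis",R[:,2].round(3),"q",s["joint_positions"].round(2))
if __name__=="__main__": go(*map(float,sys.argv[1:4]))
E
python3 g.py .560 -.171 87.2; python3 -c "
from h import *
snap('wrist','w1')"
```

```text
t 0.05 p [ 0.2455 -0.5745  0.2307] th 23.14 tool d [ 4.477e-01 -2.475e-01  3.000e-04] roll -64.06 F [0.7 0.3 0.5] tq [-0.01  0.02 -0.01] w 0.08524244493349116 0.0 zaxis [-0.     0.001 -1.   ] q [-1.27  0.49  1.56  0.    1.09 -0.11]
```

View pics/w1.png

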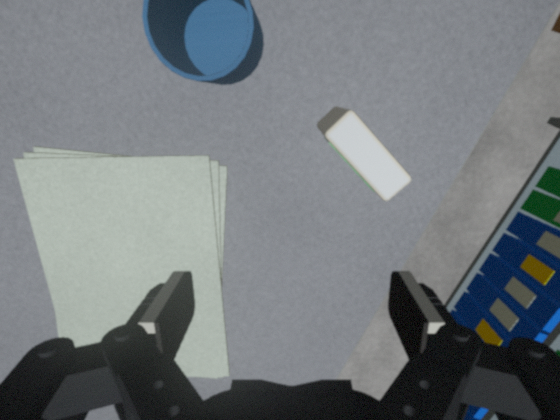

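The calls were refused because every row needs all four keys, so the arm hasn't moved. This picture only shows the start area: papers, mug and fingers. I'm sending the moves again.

>>> jog_arm:
  motion:
    - {"tx": 0.042,"ty": -0.023,"tz": 0,"roll": 0}
    - {"tx": 0.042,"ty": -0.023,"tz": 0,"roll": 0}
    - {"tx": 0.042,"ty": -0.023,"tz": 0,"roll": 0}
    - {"tx": 0.042,"ty": -0.023,"tz": 0,"roll": 0}
    - {"tx": 0.042,"ty": -0.023,"tz": 0,"roll": 0}
    - {"tx": 0.042,"ty": -0.023,"tz": 0,"roll": 0}
    - {"tx": 0.042,"ty": -0.023,"tz": 0,"roll": 0}
    - {"tx": 0.042,"ty": -0.023,"tz": 0,"roll": 0}
    - {"tx": 0.042,"ty": -0.023,"tz": 0,"roll": 0}
    - {"tx": 0.042,"ty": -0.023,"tz": 0,"roll": 0}
  gripper: 0.045

```text
time_s: 1.1
position: [0.5423, -0.1964, 0.2312]
tcp_rot: [-0.0, 0.98, 0.201, -0.0]
wrist_force: [0.6, -1.3, -0.5]
grip_width: 0.045
grip_force: 0.0
```

>>> jog_arm:
  motion:
    - {"tx": 0,"ty": 0,"tz": 0,"roll": -8}
    - {"tx": 0,"ty": 0,"tz": 0,"roll": -8}
    - {"tx": 0,"ty": 0,"tz": 0,"roll": -8}
    - {"tx": 0,"ty": 0,"tz": 0,"roll": -8}
    - {"tx": 0,"ty": 0,"tz": 0,"roll": -8}
    - {"tx": 0,"ty": 0,"tz": 0,"roll": -8}
    - {"tx": 0,"ty": 0,"tz": 0,"roll": -8}
    - {"tx": 0,"ty": 0,"tz": 0,"roll": -8}
    - {"tx": 0,"ty": 0,"tz": 0,"roll": 0}
    - {"tx": 0,"ty": 0,"tz": 0,"roll": 0}

```text
time_s: 2.1
position: [0.5414, -0.1982, 0.2311]
tcp_rot: [-0.0, 0.726, 0.688, -0.0]
wrist_force: [-0.1, -0.1, -0.5]
grip_width: 0.0451
grip_force: 0.0
```

```bash
python3 g.py .560 -.171 87.2; python3 -c "
from h import *
snap('wrist','w2')"
```

```text
t 2.1 p [ 0.5414 -0.1982  0.2311] th 86.9 tool d [ 0.0282  0.0171 -0.    ] roll -0.3 F [-0.1 -0.1 -0.5] tq [-0.01  0.06  0.02] w 0.04505082653198182 0.0 zaxis [-0.  0. -1.] q [-0.47  0.42  1.68 -0.    1.04 -0.41]
```

View pics/w2.png

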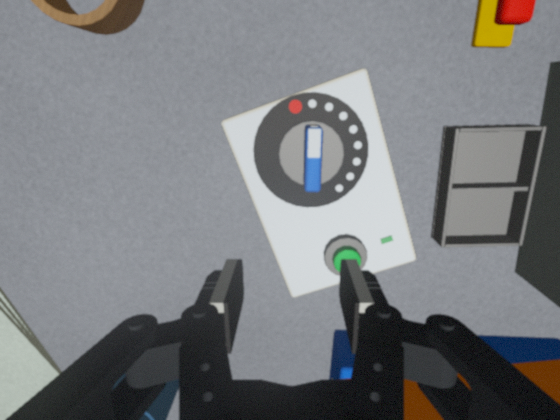

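Seen from above, the bar's top runs from (314,126) to (313,191) and points at the first white dot (312,103), with the red dot at (295,106). So it is at click 1. I'll refine the position from this view.

```bash
python3 - <<'E'
from h import *
s=env.get_state()
a,b=[atz("wrist",u,v,.099,s) for u,v in((313,191),(314,127))]
print(a,b,(a+b)/2,np.linalg.norm(b-a),np.degrees(np.arctan2(*(b-a)[:2][::-1])))
pts=[(295,106),(312,103),(329,107),(343,116),(353,129),(358,145),(357,161),(350,176),(339,188)]
D=np.array([atz("wrist",u,v,.055,s) for u,v in pts])
A=np.c_[2*D[:,:2],np.ones(9)];x=np.linalg.lstsq(A,(D[:,:2]**2).sum(1),rcond=None)[0];c=x[:2]
print(c,np.sqrt(x[2]+c@c),np.degrees(np.arctan2(*(D[:,:2]-c).T[::-1])).round(1))
print("btn collar",atz("wrist",346,256,.07,s))
E
```

```text
[ 0.55938406 -0.19526669  0.099     ] [ 0.56195193 -0.14252779  0.099     ] [ 0.560668   -0.16889724  0.099     ] 0.05280137490048905 87.21244668882395
[ 0.56048752 -0.17018937] 0.04476972511499476 [106.1  86.2  65.8  46.   26.4   6.3 -13.  -33.2 -53.4]
btn collar [ 0.59140185 -0.27228928  0.07      ]
```

>>> jog_arm:
  motion:
    - {"tx": 0.0145,"ty": 0.0087,"tz": 0,"roll": 0}
    - {"tx": 0.0145,"ty": 0.0087,"tz": 0,"roll": 0}
    - {"tx": 0,"ty": 0,"tz": 0.03,"roll": 0}
    - {"tx": 0,"ty": 0,"tz": 0.03,"roll": 0}
    - {"tx": 0,"ty": 0,"tz": 0.03,"roll": 0}
    - {"tx": 0,"ty": 0,"tz": 0.03,"roll": 0}
    - {"tx": 0,"ty": 0,"tz": 0.02,"roll": 0}
    - {"tx": 0,"ty": 0,"tz": 0.017,"roll": 0}
    - {"tx": 0,"ty": 0,"tz": 0,"roll": 0}
    - {"tx": 0,"ty": 0,"tz": 0,"roll": 0}

```text
time_s: 3.15
position: [0.5609, -0.1694, 0.0745]
tcp_rot: [-0.0, 0.725, 0.689, -0.0]
wrist_force: [1.4, 0.1, 0.0]
grip_width: 0.045
grip_force: 0.0
```

>>> jog_arm:
  motion:
    - {"tx": 0,"ty": 0,"tz": 0,"roll": 0}
    - {"tx": 0,"ty": 0,"tz": 0,"roll": 0}
    - {"tx": 0,"ty": 0,"tz": 0,"roll": 0}
    - {"tx": 0,"ty": 0,"tz": 0,"roll": 0}
    - {"tx": 0,"ty": 0,"tz": 0,"roll": 0}
    - {"tx": 0,"ty": 0,"tz": 0,"roll": 0}
  gripper: 0.005
  squeeze: 25

```text
time_s: 3.75
position: [0.5609, -0.1702, 0.0753]
tcp_rot: [0.001, 0.725, 0.689, 0.001]
wrist_force: [2.3, 2.8, 6.9]
grip_width: 0.0132
grip_force: 29.2
```

```bash
python3 g.py .5605 -.170 27
```

```text
t 3.75 p [ 0.5609 -0.1702  0.0753] th 87.11 tool d [ 0.0001 -0.0004 -0.    ] roll 60.11 F [2.3 2.8 6.9] tq [ 0.43 -0.16 -0.02] w 0.013206664935892915 29.203308820724487 zaxis [ 0.002 -0.001 -1.   ] q [-0.41  0.63  1.8   0.    0.71 -0.36]
```

Gripped and centred. Now turning 60° clockwise.

>>> jog_arm:
  motion:
    - {"tx": 0,"ty": 0,"tz": 0,"roll": 6}
    - {"tx": 0,"ty": 0,"tz": 0,"roll": 6}
    - {"tx": 0,"ty": 0,"tz": 0,"roll": 6}
    - {"tx": 0,"ty": 0,"tz": 0,"roll": 6}
    - {"tx": 0,"ty": 0,"tz": 0,"roll": 6}
    - {"tx": 0,"ty": 0,"tz": 0,"roll": 6}
    - {"tx": 0,"ty": 0,"tz": 0,"roll": 6}
    - {"tx": 0,"ty": 0,"tz": 0,"roll": 6}
    - {"tx": 0,"ty": 0,"tz": 0,"roll": 6}
    - {"tx": 0,"ty": 0,"tz": 0,"roll": 6}

```text
time_s: 4.75
position: [0.5607, -0.17, 0.0753]
tcp_rot: [0.0, 0.973, 0.232, 0.001]
wrist_force: [0.1, 3.9, 8.8]
grip_width: 0.0134
grip_force: 29.4
```

>>> jog_arm:
  motion:
    - {"tx": 0,"ty": 0,"tz": 0,"roll": 0}
    - {"tx": 0,"ty": 0,"tz": 0,"roll": 0}
    - {"tx": 0,"ty": 0,"tz": 0,"roll": 0}

```text
time_s: 5.05
position: [0.5607, -0.17, 0.0753]
tcp_rot: [0.0, 0.972, 0.234, 0.001]
wrist_force: [0.4, 3.1, 8.0]
grip_width: 0.0135
grip_force: 29.5
```

```bash
python3 g.py .5605 -.170 27
```

```text
t 5.05 p [ 0.5607 -0.17    0.0753] th 27.12 tool d [-0.0002 -0.0001 -0.    ] roll 0.12 F [0.4 3.1 8. ] tq [ 0.61 -0.02 -0.03] w 0.013539078864847204 29.455822706222534 zaxis [ 0.001 -0.    -1.   ] q [-0.41  0.63  1.8   0.    0.71  0.69]
```

Releasing, then backing straight up for a look.

>>> jog_arm:
  motion:
    - {"tx": 0,"ty": 0,"tz": 0,"roll": 0}
    - {"tx": 0,"ty": 0,"tz": 0,"roll": 0}
    - {"tx": 0,"ty": 0,"tz": 0,"roll": 0}
    - {"tx": 0,"ty": 0,"tz": 0,"roll": 0}
    - {"tx": 0,"ty": 0,"tz": 0,"roll": 0}
  gripper: 0.045

```text
time_s: 5.55
position: [0.5602, -0.1702, 0.0742]
tcp_rot: [-0.0, 0.972, 0.235, -0.0]
wrist_force: [-0.1, -0.7, 0.2]
grip_width: 0.0452
grip_force: 0.0
```

>>> jog_arm:
  motion:
    - {"tx": 0,"ty": 0,"tz": -0.02,"roll": 0}
    - {"tx": 0,"ty": 0,"tz": -0.03,"roll": 0}
    - {"tx": 0,"ty": 0,"tz": -0.04,"roll": 0}
    - {"tx": 0,"ty": 0,"tz": -0.04,"roll": 0}
    - {"tx": -0.05,"ty": 0,"tz": 0,"roll": 0}
    - {"tx": 0,"ty": 0,"tz": 0,"roll": 0}
    - {"tx": 0,"ty": 0,"tz": 0,"roll": 0}
  gripper: 0

```text
time_s: 6.25
position: [0.5153, -0.1934, 0.2047]
tcp_rot: [0.0, 0.972, 0.234, 0.0]
wrist_force: [0.9, -0.7, -0.1]
grip_width: -0.0001
grip_force: 0.0
```

```bash
python3 g.py .591 -.2745 27; python3 -c "
from h import *
snap('wrist','w3')"
```

```text
t 6.25 p [ 0.5153 -0.1934  0.2047] th 27.05 tool d [3.050e-02 1.067e-01 1.000e-04] roll 0.05 F [ 0.9 -0.7 -0.1] tq [-0.09 -0.03  0.02] w -0.00013930187966705706 0.0 zaxis [ 0.001 -0.    -1.   ] q [-0.48  0.42  1.78 -0.    0.95  0.62]
```

View pics/w3.png

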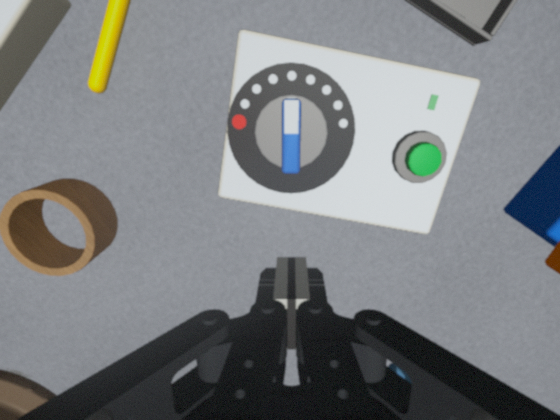

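The red dot is at (239,122) and the white dots follow at (245,104), (257,88), (273,79) and (291,76). The pointer at (291,99) is at the fourth. The green button's top is at (424,160). I'll locate the button from this view.

```bash
python3 - <<'E'
from h import *
from g import go
s=env.get_state(); b=atz("wrist",424.5,159.5,.077,s); print(b); go(b[0],b[1],27)
E
```

```text
[ 0.59189775 -0.27419806  0.077     ]
t 6.3 p [ 0.5159 -0.1931  0.2044] th 27.09 tool d [0.0307 0.1068 0.    ] roll 0.09 F [-0.1  0.6  0.6] tq [ 0.02 -0.04  0.01] w 0.00010762483468221032 0.0 zaxis [ 0. -0. -1.] q [-0.48  0.42  1.77  0.    0.95  0.62]
```

>>> jog_arm:
  motion:
    - {"tx": 0.0103,"ty": 0.036,"tz": 0,"roll": 0}
    - {"tx": 0.0103,"ty": 0.036,"tz": 0,"roll": 0}
    - {"tx": 0.0103,"ty": 0.035,"tz": 0,"roll": 0}
    - {"tx": 0,"ty": 0,"tz": 0.03,"roll": 0}
    - {"tx": 0,"ty": 0,"tz": 0.03,"roll": 0}
    - {"tx": 0,"ty": 0,"tz": 0.03,"roll": 0}
    - {"tx": 0,"ty": 0,"tz": 0.02,"roll": 0}
    - {"tx": 0,"ty": 0,"tz": 0.01,"roll": 0}
    - {"tx": 0,"ty": 0,"tz": 0,"roll": 0}
    - {"tx": 0,"ty": 0,"tz": 0,"roll": 0}

```text
time_s: 7.3
position: [0.5927, -0.2741, 0.0849]
tcp_rot: [0.0, 0.972, 0.235, 0.0]
wrist_force: [0.6, -1.1, 0.2]
grip_width: 0.0
grip_force: 0.0
```

>>> jog_arm:
  motion:
    - {"tx": 0,"ty": 0,"tz": 0.004,"roll": 0}
    - {"tx": 0,"ty": 0,"tz": 0.003,"roll": 0}
    - {"tx": 0,"ty": 0,"tz": 0.003,"roll": 0}
    - {"tx": 0,"ty": 0,"tz": 0.002,"roll": 0}
    - {"tx": 0,"ty": 0,"tz": 0,"roll": 0}
    - {"tx": 0,"ty": 0,"tz": 0,"roll": 0}

```text
time_s: 7.9
position: [0.5923, -0.2742, 0.0727]
tcp_rot: [0.0, 0.972, 0.235, 0.0]
wrist_force: [1.2, 0.1, 4.0]
grip_width: 0.0
grip_force: 1.9
```

Contact is on the spring at 4 N. I'm pressing on in small steps to the bottom.

>>> jog_arm:
  motion:
    - {"tx": 0,"ty": 0,"tz": 0.001,"roll": 0}
    - {"tx": 0,"ty": 0,"tz": 0.001,"roll": 0}
    - {"tx": 0,"ty": 0,"tz": 0.0005,"roll": 0}
    - {"tx": 0,"ty": 0,"tz": 0,"roll": 0}
    - {"tx": 0,"ty": 0,"tz": 0,"roll": 0}
    - {"tx": 0,"ty": 0,"tz": 0,"roll": 0}

```text
time_s: 8.5
position: [0.5924, -0.2742, 0.071]
tcp_rot: [0.001, 0.972, 0.235, 0.001]
wrist_force: [-1.4, 1.4, 13.6]
grip_width: 0.0003
grip_force: 6.6
```

At 13.6 N and 6 mm of travel the button has bottomed out. Letting go and lifting clear.

>>> jog_arm:
  motion:
    - {"tx": 0,"ty": 0,"tz": -0.005,"roll": 0}
    - {"tx": 0,"ty": 0,"tz": -0.02,"roll": 0}
    - {"tx": 0,"ty": 0,"tz": -0.03,"roll": 0}
    - {"tx": 0,"ty": 0,"tz": -0.04,"roll": 0}
    - {"tx": 0,"ty": 0,"tz": -0.04,"roll": 0}
    - {"tx": -0.04,"ty": -0.03,"tz": 0,"roll": 0}
    - {"tx": -0.03,"ty": -0.04,"tz": 0,"roll": 0}
    - {"tx": 0,"ty": 0,"tz": 0,"roll": 0}
    - {"tx": 0,"ty": 0,"tz": 0,"roll": 0}
    - {"tx": 0,"ty": 0,"tz": 0,"roll": 0}

```text
time_s: 9.5
position: [0.4986, -0.2441, 0.2048]
tcp_rot: [0.0, 0.972, 0.235, 0.0]
wrist_force: [0.6, 1.0, 0.2]
grip_width: 0.0001
grip_force: 0.0
```

```bash
python3 -c "
from h import *
snap('wrist','w4')"
```

```text
(no output)
```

View pics/w4.png

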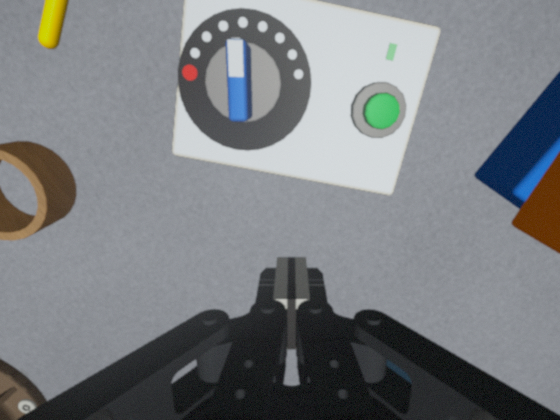

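The dial is still at the fourth white dot (243,22), with the bar's slight tilt due to parallax. The button at (381,111) is back up and the gripper is clear.

```bash
python3 -c "
from cell import env
print(env.close_job())"
```

```text
the job is handed in; nothing more can be done
None
```

I turned the blue dial from click 1 to click 4, then pressed the green button fully down and let it go; the orange dial was never touched, and the job was handed in at about 9.6 s.

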